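# Open the pickup winder's guard for service and hold it

## Task

First push the orange service plug fully home in the socket of the grey box and let go of it; then, with the plug in, squeeze the red catch of the pickup winder home between the fingers (its tab right up toward its fixed jaw), and after it the blue catch in the same way. Then take the black post on the guard gate, swing the gate toward the robot past its detent to at least 65 degrees from closed, and finish while still holding the post there, for the gate springs back if let go. Leave the other things on the bench where they are.

Things in the scene. Friction and masses are not known exactly. Their poses are not given: they have to be found in the camera images.
- plug: service plug standing upright on the bench, 54 mm tall, 70 g or so: a square steel foot 20 x 20 mm (tapering to 15 x 15 mm over the lowest 5 mm) from z 0 to 24 mm and above it an orange square head 32 x 32 mm from z 24 to 54 mm. Origin: centre of the foot's underside; z up, x and y along its sides
- pod: grey socket box fixed to the bench, 90 (x) x 70 (y) x 45 (z) mm, origin at the centre of its underside; the square hole in the middle of its top has sides along its x and y
- socket_mouth (a point): centre of the square hole's mouth in the top of the grey box, 45 mm above the bench; hole 23 x 23 mm with a 2 mm chamfer, 27 mm deep. With the plug home its head rests on the box top and its origin lies 24 mm below this point. Any quarter turn of the plug fits. The box carries the axes
- winder: pickup winder fixed to the bench, x pointing away from the robot, y left; origin on the bench. Grey base x -100..120, y -150..180 mm, 20 mm high. A dark bridge (36 mm deep at x -20 mm, y -130..105 mm, top 105 mm above the bench) carries the catches; the green motor housing behind it is 105 mm high. The closed gate stands in front, in the plane x -60 mm
- gate (a joint): opening angle of the guard gate in rad: 0 closed, up to 1.5; opens toward the robot, clockwise seen from above. Its spring pulls it shut with 0.06 N m at 0, 0.44 N m at 1.25 rad. A roller detent between 0.55 and 0.95 rad takes about 1 N m (4 to 6 N at the post) to pass; let go beyond it, the gate springs back onto it, near 0.8 rad. Locked until both catches are in
- gate_hinge (a point): point on the gate's vertical hinge axis, 120 mm above the bench, at x -60, y +110 mm in the winder's frame. Gate: yellow frame, clear panel, 225 mm long from here, 8 mm thick, from 30 to 120 mm above the bench; on its top edge two steel pegs (8 mm square, to 136 mm above the bench, 65 and 165 mm from the hinge) held by the catch hooks
- gate_post: black round upright post on the gate's top edge, diameter 16 mm, 55 mm tall; origin: centre of its foot, 120 mm above the bench and 190 mm from the hinge axis; its top is 175 mm above the bench. Swings with the gate; at 0 it lies from the hinge along the winder's -y
- catch_red: red squeeze catch on the winder's bridge, axes as the winder's; origin under its steel foot, 105 mm above the bench. Sliding jaw (tab): x -13..13, y -27..-13, z 7..45 mm; it slides along +y to the fixed jaw. Outside width 52 mm, squeezed home 37 mm (then centred at y +6.5 mm). A steel hook on the tab (y -20 mm) reaches 54 mm to -x over the gate. Red and blue may swap places
- catch_blue: blue squeeze catch on the winder's bridge, axes as the winder's; origin under its steel foot, 105 mm above the bench. Sliding jaw (tab): x -13..13, y -27..-13, z 7..45 mm; it slides along +y to the fixed jaw. Outside width 52 mm, squeezed home 37 mm (then centred at y +6.5 mm). A steel hook on the tab (y -20 mm) reaches 54 mm to -x over the gate. Red and blue may swap places
- red_block: fixed jaw of the red catch: x -13..13, y +13..+25, z 5..45 mm in the catch's frame, which is its own frame too (same origin). Tops of both jaws are 150 mm above the bench
- blue_block: fixed jaw of the blue catch: x -13..13, y +13..+25, z 5..45 mm in the catch's frame, which is its own frame too (same origin). Tops of both jaws are 150 mm above the bench
- red_tab (a joint): travel of the red tab in m: 0 as released (starts up to 0.002), 0.015 squeezed home, where it stops; friction of about 8 N, no spring, so it stays where it is left. Below about 0.010 its hook still blocks the gate
- blue_tab (a joint): travel of the blue tab in m: 0 as released (starts up to 0.002), 0.015 squeezed home, where it stops; friction of about 8 N, no spring, so it stays where it is left. Below about 0.010 its hook still blocks the gate
- glue_jar: bystander: glue jar, diameter 56, height 75 mm, origin under its centre
- tape_roll: bystander: roll of blue tape, diameter 90, height 24 mm, origin under its centre
- screwdriver: bystander: screwdriver lying on the bench along its x, about 200 mm long
- bobbin: bystander: wound pickup bobbin, 30 x 62 x 20 mm, origin under its centre
- tuner: bystander: brass tuning machine, 65 x 36 x 16 mm, origin under its gear box
- parts_tray: bystander: open steel tray 110 x 80 x 30 mm, origin under its centre
- sanding_block: bystander: cork sanding block 100 x 55 x 30 mm, origin under its centre
There are look-alikes about, which are no part of the job. What is shaped like the pod but green is not meant. Leave any white look-alike of the plug alone.

How it is judged:
By the outcome, as a careful person would: the job done as asked, in the order asked, and still so for the second after the job is handed in, while the arm keeps its last pose, push and grip.
It also fails if it takes over 72 s, if anything falls off the work surface, if the arm or the gripper's body presses on something with over 40 N, if the wrist force passes 120 N, or if a joint passes its speed limit or range.

## Robot

A 6-joint arm with a two-finger parallel gripper is mounted at the origin on the work surface. World frame = base frame: x ahead of the robot, y to its left, z up, the work surface at z = 0. Lengths are in mm, angles in rad, forces in N, time in s.
With the tool pointing down it reaches from about 275 to 725 mm from the base axis. Payload 5.6 kg.
Tool frame: the origin (TCP) lies at the very end of the fingers, on their centre line; the grasp point (between the pads) lies 19 mm behind it; z points along the fingers, y is the line along which they close (so a half turn about z gives the same grasp; the last joint's range is limited). The gripper opens to 85 mm and grips with 20 to 120 N. Pads are 22 mm wide; open, the fingers measure 114 mm over their backs; the gripper's body (76 mm by 85 mm) begins 54 mm behind the grasp point. The pads swing forward as they close: fully open they stand 13 mm farther back than shut.
Start: joints at [1.456, 0.255, 0.108, 0, -1.424, -0.285], TCP at [214.052, 506.631, 196.883] pointing down, gripper open.
Joint ranges: [-2.95, 2.95], [-1.21, 1.97], [-1.09, 1.5], [-2.87, 1.71], [-2.94, -0.07], [-3.05, 3.05]. Speed limits (rad/s): [2.57, 2.57, 3.14, 3.14, 3.14, 3.14].

## Interface

Orientations are given as [roll, pitch, yaw] about the fixed x, y, z axes, in that order (R = Rz(yaw) Ry(pitch) Rx(roll)).
In Python, from rig import * gives the robot as it stands. The module is installed in compiled form; this text tells all that it offers.
- The arm moves only by the shell command python3 -m handwheel 'ROWS' [FORCE]. ROWS is JSON, a list of rows, each an object of numbers: "grip": the opening, from 0 (shut) to 1 (fully open); "dx", "dy", "dz": the shift along the tool's x, y, z in units of 60 mm (1.0 is 60 mm); "yaw": the turn about the tool's z in units of 10 degrees (1.0 is 10 degrees). In form: [{"grip": .., "dx": .., "dy": .., "dz": .., "yaw": ..}, ...]. A call has 1 to 8 rows; each row is the pose to reach, as a shift and turn from the pose commanded when the call began, along the tool's axes at that moment; what a row does not reach only later rows make up. A row lasts 1/8 s, in which the tool goes at most 62.5 mm and 10.7 degrees, less where a joint would pass 70% of its speed; a pose out of reach is approached as far as the arm can. A call with a gripper value outside its range is refused whole. The fingers move at their own pace and stop on an object; FORCE is the grip in N (left out, the last holds). Time passes only in rows, so rows that repeat a pose let the fingers close. It gives the time, the measured TCP pose, the force, the opening and the grip force at its end, in the units of the state.
- get_state(): the state, without advancing time (a new reading comes with each control period).
- snapshot(name): name is "scene" or "top" or "wrist"; returns a dict with "pixels" (420x560x3 uint8, blue, green, red), "intrinsics" (3x3 intrinsics, pixels), "rvec" (rotation vector, rad) and "tvec" (3), from world to camera coordinates, as OpenCV has them; the wrist camera has in their place "T_tool_cam" (4x4, takes a point from camera to tool coordinates, whose origin is the TCP and whose axes are the flange's). Camera axes: x right, y down, z forward; pixel columns grow to the right and rows downward; lengths in mm; the calibration is good to about 2 mm. A picture is of the moment at which its call begins: read the wrist's pose just before it. There is no depth.
- hand_in(): hands the job in; it is judged then, once.
The state is a dict: "time": time; "joint_pos": joint angles; "joint_vel": joint speeds; "joint_efforts": joint torques, N m; "ee_pos": TCP position; "ee_rot": TCP orientation; "force": force on the tool from outside, world axes, zero at the start; "moment": the same for the moment, N m; "width": finger opening in mm; "grip_force": force on a finger pad.
Only numpy, scipy, OpenCV 4.12 (cv2) and the standard library are available. Lean on these libraries where they do the work, as an engineer would, in place of code of your own. Each camera call takes 0.05 s, during which the arm holds its last target. There are 200 camera calls.

## Working session

There is one attempt and no reset: what is moved stays moved. The work goes in short steps, Python scripts to look and compute and a shell command to move; the robot and the scene stay as the last step left them, time stands still between calls to the robot, and variables do not carry over. Pictures are saved under pics/ and viewed, at most 10 in all, crops included, and the job is handed in when it is done.

```bash
mkdir -p pics; cat > h.py <<'E'
from rig import *
import numpy as np, cv2
from scipy.spatial.transform import Rotation as R
def cam(n):
    s=snapshot(n); return s
def ray(s,uv):
    Rm=cv2.Rodrigues(np.array(s["rvec"],float))[0]; t=np.array(s["tvec"],float).ravel()
    d=Rm.T@np.linalg.inv(np.array(s["intrinsics"]))@np.array([uv[0],uv[1],1.]); return -Rm.T@t,d
def at(s,uv,z):
    c,d=ray(s,uv); return c+d*(z-c[2])/d[2]
def proj(s,P):
    return cv2.projectPoints(np.array(P,float).reshape(-1,3),np.array(s["rvec"],float),np.array(s["tvec"],float),np.array(s["intrinsics"]),None)[0].reshape(-1,2)
def save(s,fn): 
    import pickle; cv2.imwrite(fn+".png",s["pixels"]); pickle.dump(s,open(fn+".pkl","wb"))
def load(fn):
    import pickle; return pickle.load(open(fn+".pkl","rb"))
E
python3 - <<'E'
from h import *
print(get_state())
for n in("top","scene"):
    s=cam(n); save(s,"pics/"+n+"0"); print(n,ray(s,(280,210)))
E
```

```text
{'time': 0.0, 'joint_pos': array([ 1.45560559e+00,  2.55762272e-01,  1.06970466e-01, -4.54726282e-04,
       -1.42387602e+00, -2.84620058e-01]), 'joint_vel': array([-0.00233787, -0.0023135 ,  0.00068525, -0.00060082, -0.00039641,
        0.00052823]), 'joint_efforts': array([ 1.73886824e-04, -3.86631703e+01,  2.37937957e+01,  5.36502197e+00,
       -6.12038057e-03, -1.31773291e-05]), 'ee_pos': array([213.81085811, 506.12686287, 195.97735873]), 'ee_rot': array([ 3.13967016e+00, -9.38972852e-05, -3.99877695e-01]), 'force': array([ 0.75260365, -0.32978531,  0.58257403]), 'moment': array([-0.02397066,  0.01253698,  0.03951986]), 'grip_force': 0.0, 'width': 85.63728432162951}
top (array([ 392.1423216 ,  -23.95744606, 1403.17836787]), array([ 0.12749798,  0.00936767, -0.99196203]))
scene (array([1061.76435403,  518.17988461,  854.00631507]), array([-0.48910822, -0.48996017, -0.72170476]))
```

View pics/top0.png

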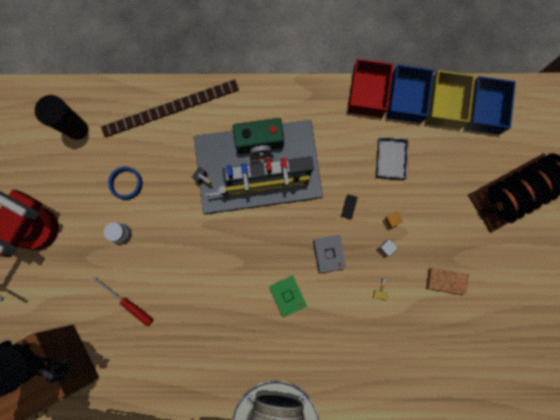

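View pics/scene0.png

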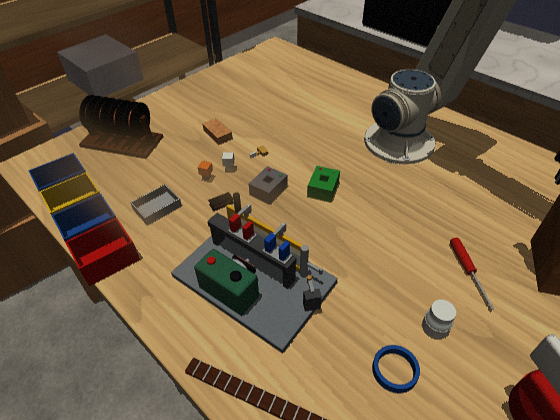

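The top view shows the orange plug at (394,220) and its white look-alike at (388,248). The grey pod is at (329,254) and the green look-alike at (288,296). The winder is around (258,165), with blue at (237,170), red at (276,164) and the gate in front at y≈183. I choose the orange plug and the grey pod, and I'll check both in a close crop.

```bash
python3 - <<'E'
from h import *
s=load("pics/top0"); im=s["pixels"]
c=cv2.resize(im[110:310,185:411],None,fx=3,fy=3,interpolation=cv2.INTER_CUBIC)
c=np.clip(c.astype(float)*1.7,0,255).astype(np.uint8); cv2.imwrite("pics/crop1.png",c)
print(s["intrinsics"])
hsv=cv2.cvtColor(im,cv2.COLOR_BGR2HSV)
m=((hsv[...,0]>5)&(hsv[...,0]<18)&(hsv[...,1]>170)).astype(np.uint8); m[:, :370]=0;m[:205]=0;m[235:]=0;m[:,420:]=0
n,l,st,ce=cv2.connectedComponentsWithStats(m); 
for i in range(1,n):
  if st[i,4]>20: print(st[i],ce[i],cv2.minAreaRect(np.argwhere(l==i)[:,::-1].astype(np.float32)),at(s,ce[i],54))
for uv in((394,220),(388,248),(329,254),(288,296)): print(uv,at(s,uv,45))
E
```

```text
[[513.1751296    0.         278.76482605]
 [  0.         513.1751296  219.2708371 ]
 [  0.           0.           1.        ]]
[386 213  15  14 130] [393.15384615 219.81538462] ((393.4000549316406, 219.80001831054688), (10.733125686645508, 12.521980285644531), 63.43495178222656) [ 539.11831949 -309.71884339   54.        ]
(394, 220) [ 539.6036431  -313.85429504   45.        ]
(388, 248) [ 465.26736928 -296.2615266    45.        ]
(329, 254) [ 449.46612688 -140.5155732    45.        ]
(288, 296) [339.62784732 -32.11546527  45.        ]
```

View pics/crop1.png

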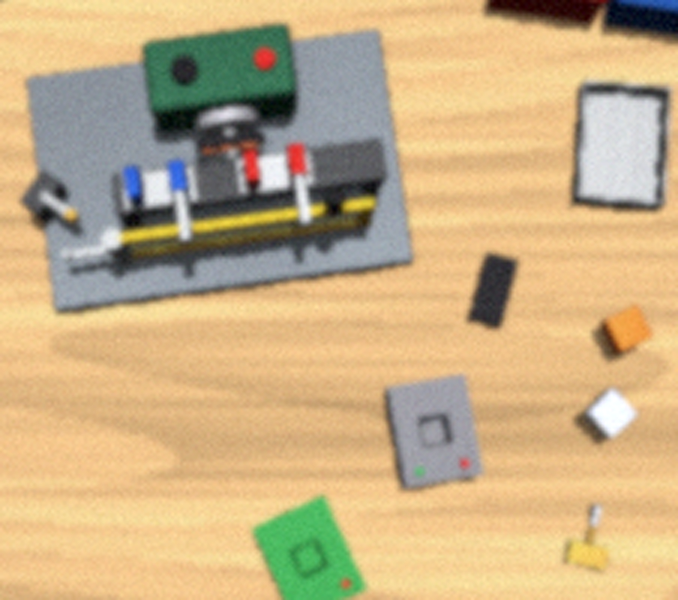

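The crop confirms it: the orange plug is at crop (627,330), the grey pod's hole at (435,430), blue catch left and red catch right. The gate hinge is at (112,237).

```bash
cat >> h.py <<'E'
def rigid(A,B):  # fit yaw,t : B=R A+t
    A=np.array(A,float)[:,:2];B=np.array(B,float)[:,:2];a=A-A.mean(0);b=B-B.mean(0)
    y=np.arctan2((a[:,0]*b[:,1]-a[:,1]*b[:,0]).sum(),(a*b).sum()); c,s_=np.cos(y),np.sin(y)
    Rm=np.array([[c,-s_],[s_,c]]); t=B.mean(0)-Rm@A.mean(0); return y,t,B-(A@Rm.T+t)
def W(y,t,p): c,s=np.cos(y),np.sin(y); return np.array([t[0]+c*p[0]-s*p[1],t[1]+s*p[0]+c*p[1],p[2]])
def go(x,y,z,yaw):
    "rows units for TCP target, from measured"
    st=get_state(); p=st["ee_pos"]; r=st["ee_rot"]; Rm=R.from_euler("xyz",r).as_matrix()
    d=Rm.T@(np.array([x,y,z])-p)/60; dy=(yaw-r[2]+np.pi/2)%np.pi-np.pi/2
    print("t %.2f"%st["time"],"at",p.round(1),"yaw %.4f"%r[2],"-> d",d.round(4),"yaw %.3f"%(-np.degrees(dy)/10))
def wcam():
    st=get_state(); s=snapshot("wrist"); T=np.eye(4); T[:3,:3]=R.from_euler("xyz",st["ee_rot"]).as_matrix(); T[:3,3]=st["ee_pos"]
    C=np.linalg.inv(T@np.array(s["T_tool_cam"])); s["rvec"]=cv2.Rodrigues(C[:3,:3])[0]; s["tvec"]=C[:3,3]; return s
E
python3 - <<'E'
from h import *
s=load("pics/top0"); f=lambda u,v:(u/3+185-.33,v/3+110-.33)
b=[at(s,f(*p),20) for p in((57,310),(411,262),(380,32),(28,77))]
y,t,e=rigid([(-100,180),(-100,-150),(120,-150),(120,180)],b); print("winder",y,t,e.round(1))
for n,p in dict(hinge=(-60,110,120),post=(-60,-80,175)).items(): print(n,W(y,t,p))
b=[at(s,f(*p),45) for p in((386,390),(465,376),(481,474),(404,488))]
print(np.array(b).round(1),"hole",at(s,f(435,430),45))
y2,t2,e=rigid([(35,45),(-35,45),(-35,-45),(35,-45)],[b[0],b[3],b[2],b[1]])
y2,t2,e=rigid([(45,35),(45,-35),(-45,-35),(-45,35)],b);print("pod",y2,t2,e.round(1))
go(500,-310,230,-.4)
E
sed -n 1,1p h.py
```

```text
winder 0.13124253496535349 [683.52658537  34.29677915] [[ 1.1 -2.9]
 [ 1.4  3.2]
 [-2.1  1.1]
 [-0.5 -1.3]]
hinge [609.64731199 135.49881947 120.        ]
post [634.51186957 -52.86719067 175.        ]
[[ 487.4  -99.5   45. ]
 [ 499.7 -169.3   45. ]
 [ 413.5 -182.2   45. ]
 [ 401.3 -114.6   45. ]] hole [ 452.09405911 -142.30995426   45.        ]
pod 0.16760922448281068 [ 450.4899066 -141.3943761] [[-1.6 -0.1]
 [-1.  -0.9]
 [ 1.6  1.2]
 [ 1.  -0.2]]
t 0.10 at [213.8 506.2 196.1] yaw -0.3998 -> d [ 9.6882 10.675  -0.5466] yaw 0.001
from rig import *
```

```bash
python3 -m handwheel '[{"dx":1.2,"dy":1.3,"dz":-0.5},{"dx":2.4,"dy":2.6,"dz":-0.5},{"dx":3.6,"dy":3.9,"dz":-0.5},{"dx":4.8,"dy":5.3,"dz":-0.5},{"dx":6,"dy":6.6,"dz":-0.5},{"dx":7.2,"dy":7.9,"dz":-0.5},{"dx":8.4,"dy":9.3,"dz":-0.5},{"dx":9.7,"dy":10.7,"dz":-0.5}]'
python3 - <<'E'
from h import *
print(np.array(snapshot("wrist")["T_tool_cam"]).round(3)); go(500,-310,230,-.4)
E
```

```text
[[-1.00000e-03 -9.57000e-01 -2.90000e-01  7.39800e+01]
 [ 1.00000e+00 -1.00000e-03  0.00000e+00  7.21000e-01]
 [-1.00000e-03 -2.90000e-01  9.57000e-01 -1.78316e+02]
 [ 0.00000e+00  0.00000e+00  0.00000e+00  1.00000e+00]]
t 0.15 at [213.9 506.3 196.2] yaw -0.3998 -> d [ 9.6881 10.676  -0.5469] yaw 0.001invalid input at $[0]: expected keys grip, dx, dy, dz, yaw
```

```bash
python3 -m handwheel '[{"grip":1,"dx":1,"dy":1,"dz":-0.5,"yaw":0},{"grip":1,"dx":2,"dy":2,"dz":-0.5,"yaw":0},{"grip":1,"dx":2.7,"dy":2.8,"dz":-0.5,"yaw":0},{"grip":1,"dx":3.4,"dy":3.6,"dz":-0.5,"yaw":0},{"grip":1,"dx":4.1,"dy":4.4,"dz":-0.5,"yaw":0},{"grip":1,"dx":4.8,"dy":5.2,"dz":-0.5,"yaw":0},{"grip":1,"dx":5.4,"dy":5.9,"dz":-0.5,"yaw":0},{"grip":1,"dx":6,"dy":6.6,"dz":-0.5,"yaw":0}]'
python3 - <<'E'
from h import *
go(500,-310,230,-.4)
E
```

```text
time: 1.15
ee_pos: [379.5, 37.2, 227.0]
ee_rot: [-3.141, -0.0, -0.399]
force: [1.7, 0.9, 0.5]
width: 85.4
grip_force: 0.0
t 1.15 at [379.5  37.2 227. ] yaw -0.3992 -> d [ 4.0993  4.5506 -0.0521] yaw 0.005
```

```bash
python3 -m handwheel '[{"grip":1,"dx":0.6,"dy":0.7,"dz":0,"yaw":0},{"grip":1,"dx":1.2,"dy":1.4,"dz":0,"yaw":0},{"grip":1,"dx":1.8,"dy":2,"dz":0,"yaw":0},{"grip":1,"dx":2.4,"dy":2.7,"dz":0,"yaw":0},{"grip":1,"dx":3,"dy":3.4,"dz":0,"yaw":0},{"grip":1,"dx":3.6,"dy":4,"dz":0,"yaw":0},{"grip":1,"dx":4,"dy":4.4,"dz":0,"yaw":0},{"grip":1,"dx":4,"dy":4.4,"dz":0,"yaw":0}]'
python3 - <<'E'
from h import *
s=wcam(); save(s,"pics/w1"); print(proj(s,[(539,-310,54),(450,-141,45)]))
E
```

```text
time: 2.15
ee_pos: [497.7, -299.3, 225.0]
ee_rot: [3.141, 0.003, -0.403]
force: [0.4, -0.4, 0.2]
width: 85.7
grip_force: 0.0
[[272.3774122  153.58634939]
 [183.7213716  264.97287882]]
```

View pics/w1.png

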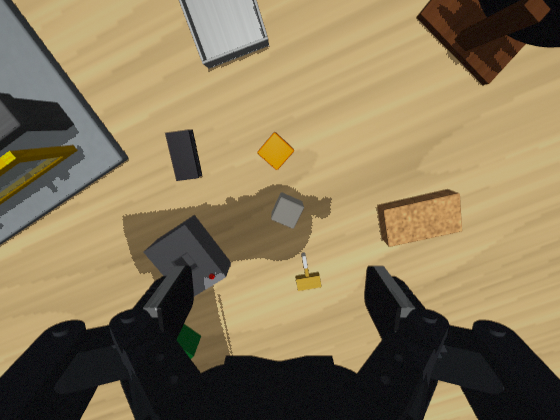

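The wrist view shows the orange plug at (276,151), with its white look-alike in shadow at (288,210). The grey pod's hole is at about (188,260), partly hidden by the finger.

```bash
python3 - <<'E'
from h import *
s=load("pics/w1"); im=s["pixels"]
hsv=cv2.cvtColor(im,cv2.COLOR_BGR2HSV)
m=((hsv[...,0]>8)&(hsv[...,0]<26)&(hsv[...,1]>200)&(hsv[...,2]>60)).astype(np.uint8); m[:120]=0;m[180:]=0;m[:,:245]=0;m[:,310:]=0
c=max(cv2.findContours(m,0,1)[0],key=cv2.contourArea); print(cv2.contourArea(c))
g=np.array([at(s,p[0],54)[:2] for p in c],np.float32); r=cv2.minAreaRect(g); print(r, cv2.boxPoints(cv2.minAreaRect(c)).round(0).tolist())
v=im[140:160,265:285].reshape(-1,3); print(v.mean(0))
for y in(r[2],r[2]+90): 
  a=np.radians(y); go(r[0][0],r[0][1],60,a)
E
```

```text
699.5
((540.3660278320312, -314.2967224121094), (31.24169158935547, 31.59288787841797), 25.575782775878906) [[256.0, 152.0], [274.0, 131.0], [295.0, 149.0], [276.0, 170.0]]
[ 20.915  150.955  202.6025]
t 2.20 at [ 497.6 -298.2  225.6] yaw -0.4016 -> d [ 0.7674 -0.0314  2.7585] yaw -4.858
t 2.20 at [ 497.6 -298.2  225.6] yaw -0.4016 -> d [ 0.7674 -0.0314  2.7585] yaw 4.142
```

```bash
python3 -m handwheel '[{"grip":1,"dx":0.4,"dy":0,"dz":0.6,"yaw":-1},{"grip":1,"dx":0.77,"dy":-0.03,"dz":1.2,"yaw":-2},{"grip":1,"dx":0.77,"dy":-0.03,"dz":1.6,"yaw":-3},{"grip":1,"dx":0.77,"dy":-0.03,"dz":1.9,"yaw":-4},{"grip":1,"dx":0.77,"dy":-0.03,"dz":2.1,"yaw":-4.86},{"grip":1,"dx":0.77,"dy":-0.03,"dz":2.1,"yaw":-4.86}]'
python3 - <<'E'
from h import *
go(540.4,-314.3,28,np.radians(25.6))
s=wcam(); save(s,"pics/w2"); im=s["pixels"]
hsv=cv2.cvtColor(im,cv2.COLOR_BGR2HSV)
m=((hsv[...,0]>5)&(hsv[...,0]<26)&(hsv[...,1]>200)&(hsv[...,2]>60)).astype(np.uint8)
for c in cv2.findContours(m,0,1)[0]:
  if cv2.contourArea(c)>500:
    g=np.array([at(s,p[0],54)[:2] for p in c],np.float32); print(cv2.minAreaRect(g),cv2.minAreaRect(c)[0])
E
```

```text
time: 2.95
ee_pos: [540.4, -312.6, 100.2]
ee_rot: [-3.14, 0.001, 0.448]
force: [-0.9, -0.3, -1.3]
width: 85.4
grip_force: 0.0
t 2.95 at [ 540.4 -312.6  100.2] yaw 0.4481 -> d [-0.01    0.0275  1.2039] yaw 0.007
((542.9948120117188, -312.5531921386719), (36.16636657714844, 31.692026138305664), 25.62090301513672) (279.5, 217.5)
```

```bash
python3 -m handwheel '[{"grip":1,"dx":0,"dy":0.015,"dz":0.5,"yaw":0},{"grip":1,"dx":0,"dy":0.015,"dz":0.9,"yaw":0},{"grip":1,"dx":0,"dy":0.015,"dz":1.2,"yaw":0},{"grip":1,"dx":0,"dy":0.015,"dz":1.2,"yaw":0},{"grip":0.2,"dx":0,"dy":0.015,"dz":1.2,"yaw":0},{"grip":0.2,"dx":0,"dy":0.015,"dz":1.2,"yaw":0},{"grip":0.2,"dx":0,"dy":0.015,"dz":1.2,"yaw":0},{"grip":0.2,"dx":0,"dy":0.015,"dz":1.2,"yaw":0}]' 70
```

```text
time: 4.0
ee_pos: [541.6, -314.7, 29.2]
ee_rot: [3.141, -0.0, 0.448]
force: [1.2, 0.6, -0.1]
width: 17.5
grip_force: 0.0
```

```bash
python3 - <<'E'
from h import *
s=wcam(); save(s,"pics/w3"); print(get_state()["width"],get_state()["grip_force"])
t=cam("scene"); p=proj(t,[(540,-314,40)])[0]; print(p); 
u,v=int(p[0]),int(p[1]); c=cv2.resize(t["pixels"][v-50:v+50,u-70:u+70],None,fx=4,fy=4,interpolation=cv2.INTER_CUBIC)
o=np.zeros((420+0,1120,3),np.uint8); o=np.hstack([cv2.resize(s["pixels"],(400,300)),cv2.resize(c,(400,300))]); cv2.imwrite("pics/w3b.png",o)
E
```

```text
16.720383561436982 0.0
[204.27897154 167.70190213]
```

View pics/w3b.png

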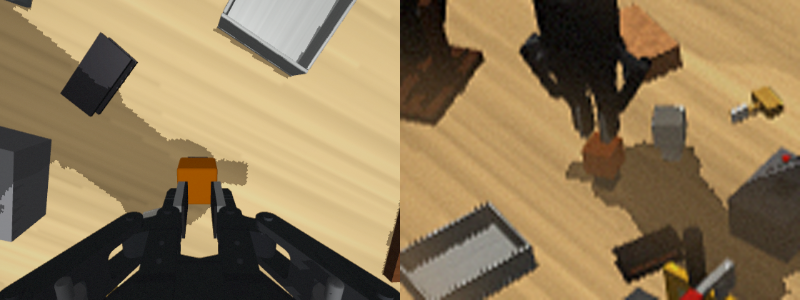

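```bash
python3 - <<'E'
from h import *
s=load("pics/w3"); im=s["pixels"]
c=im[190:330,200:350]; hsv=cv2.cvtColor(im,cv2.COLOR_BGR2HSV)
m=((hsv[...,0]>3)&(hsv[...,0]<26)&(hsv[...,1]>200)&(hsv[...,2]>60)).astype(np.uint8)
for c in cv2.findContours(m,0,1)[0]:
  if cv2.contourArea(c)>300: print(cv2.contourArea(c),cv2.boundingRect(c),cv2.approxPolyDP(c,3,True)[:,0].tolist())
st=get_state();print(st["ee_pos"])
T=R.from_euler("xyz",st["ee_rot"]).as_matrix()
for q in((0,0,0),(0,8,0),(0,-8,0),(0,0,-19)): print(q,proj(s,st["ee_pos"]+T@np.array(q)))
for uv in((249,234),(304,234),(249,222),(304,222)):
  for z in(54,24): print(uv,z,((at(s,uv,z)-st["ee_pos"])@T).round(1))
cv2.imwrite("pics/w3c.png",cv2.resize(im[200:350,180:380],None,fx=4,fy=4))
E
```

```text
2691.5 (248, 221, 56, 65) [[254, 221], [248, 236], [248, 255], [263, 255], [263, 285], [294, 285], [295, 255], [303, 253], [300, 223]]
[ 541.49236416 -314.71092608   28.97432013]
(0, 0, 0) [[277.84714843 242.89610715]]
(0, 8, 0) [[290.0687741  242.87926582]]
(0, -8, 0) [[265.62560965 242.91294835]]
(0, 0, -19) [[277.78307314 255.15423382]]
(249, 234) 54 [ 15.7 -16.  -25. ]
(249, 234) 24 [  4.4 -19.2   5. ]
(304, 234) 54 [ 15.6  14.7 -25. ]
(304, 234) 24 [ 4.3 17.4  5. ]
(249, 222) 54 [ 22.7 -15.8 -25. ]
(249, 222) 24 [ 12.8 -19.    5. ]
(304, 222) 54 [ 22.7  14.5 -25. ]
(304, 222) 24 [12.7 17.2  5. ]
```

View pics/w3c.png

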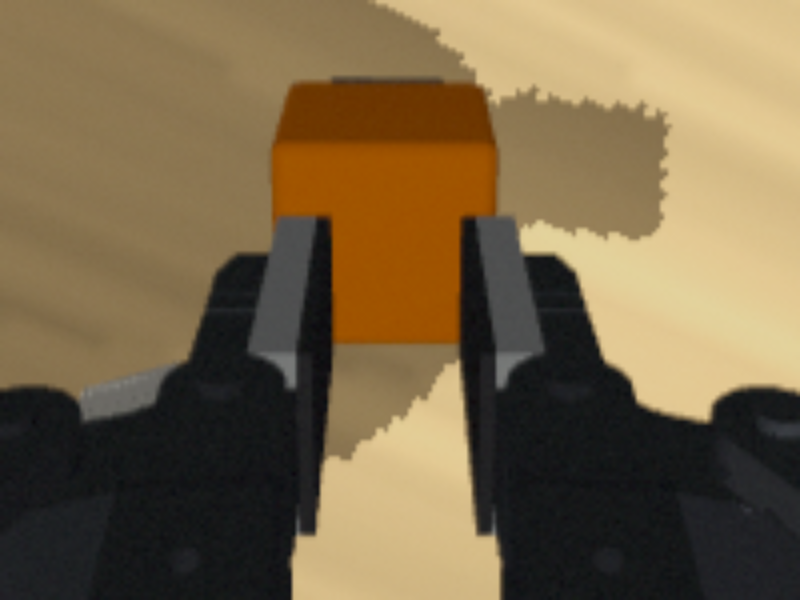

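The plug hasn't moved, but the fingers closed above its head: the visible tips are about 40 mm behind the stated TCP. I'll open and go 25 mm lower, which is safe either way, then try the grip again.

```bash
python3 -m handwheel '[{"grip":1,"dx":0,"dy":0.0,"dz":-0.1,"yaw":0},{"grip":1,"dx":0,"dy":0,"dz":-0.1,"yaw":0},{"grip":1,"dx":0,"dy":0,"dz":-0.1,"yaw":0},{"grip":1,"dx":0,"dy":0,"dz":0,"yaw":0},{"grip":1,"dx":0,"dy":0,"dz":0.2,"yaw":0},{"grip":1,"dx":0,"dy":0,"dz":0.4,"yaw":0},{"grip":1,"dx":0,"dy":0,"dz":0.4,"yaw":0}]' 70
python3 - <<'E'
from h import *
st=get_state(); s=wcam(); save(s,"pics/w4"); p=st["ee_pos"]; T=R.from_euler("xyz",st["ee_rot"]).as_matrix()
for z in(0,-13,-30,-50): print(z,proj(s,[p+T@np.array((11,q,z)) for q in(-43,43)]).round(0).tolist())
im=s["pixels"]; g=im.mean(2); 
for r in range(230,300,5): 
  d=np.where(g[r]<60)[0]; l=d[d<278];h=d[d>278]; print(r,l.max() if len(l) else None,h.min() if len(h) else None,end="; ")
t=cam("scene");save(t,"pics/s4"); print(proj(t,[p+T@np.array((0,q,z)) for z in(0,-30) for q in(-43,43)]).round(0).tolist())
o=np.hstack([cv2.resize(im,(400,300)),cv2.resize(t["pixels"][110:215,130:270],(400,300),interpolation=cv2.INTER_CUBIC)]); cv2.imwrite("pics/w4b.png",o)
E
```

```text
time: 4.97
ee_pos: [540.2, -314.2, 2.9]
ee_rot: [-3.139, 0.002, 0.448]
force: [-0.3, -0.8, 0.1]
width: 85.5
grip_force: 0.0
0 [[211.0, 227.0], [345.0, 227.0]]
-13 [[206.0, 234.0], [349.0, 234.0]]
-30 [[199.0, 245.0], [357.0, 245.0]]
-50 [[188.0, 262.0], [367.0, 261.0]]
230 44 None; 235 277 279; 240 277 279; 245 277 279; 250 277 279; 255 42 310; 260 42 None; 265 42 310; 270 190 366; 275 191 367; 280 191 366; 285 192 309; 290 192 309; 295 193 365; [[219.0, 180.0], [193.0, 174.0], [218.0, 172.0], [191.0, 167.0]]
```

View pics/w4b.png

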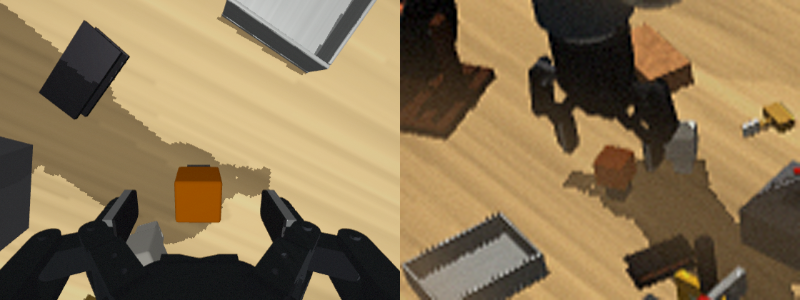

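The open fingertips appear at (188,266) and (368,266), which puts them about 52 mm behind the reported TCP, and the scene view agrees. So the real tips sit at roughly ee z + 42 when nearly closed. I'll lower to ee z ≈ −14 and grip.

```bash
python3 -m handwheel '[{"grip":1,"dx":0,"dy":0,"dz":0.14,"yaw":0},{"grip":1,"dx":0,"dy":0,"dz":0.28,"yaw":0},{"grip":1,"dx":0,"dy":0,"dz":0.28,"yaw":0},{"grip":0,"dx":0,"dy":0,"dz":0.28,"yaw":0},{"grip":0,"dx":0,"dy":0,"dz":0.28,"yaw":0},{"grip":0,"dx":0,"dy":0,"dz":0.28,"yaw":0},{"grip":0,"dx":0,"dy":0,"dz":0.28,"yaw":0},{"grip":0,"dx":0,"dy":0,"dz":0.28,"yaw":0}]' 70
```

```text
time: 6.08
ee_pos: [541.6, -314.7, -11.6]
ee_rot: [3.141, -0.0, 0.449]
force: [-1.2, 0.8, 2.3]
width: 31.3
grip_force: 69.2
```

```bash
python3 -m handwheel '[{"grip":0,"dx":0,"dy":0,"dz":-0.4,"yaw":0},{"grip":0,"dx":0,"dy":0,"dz":-1,"yaw":0},{"grip":0,"dx":0,"dy":0,"dz":-1.6,"yaw":0},{"grip":0,"dx":0,"dy":0,"dz":-1.7,"yaw":0}]'
python3 - <<'E'
from h import *
go(382,-154,90,.1676)
E
```

```text
time: 6.58
ee_pos: [543.0, -315.4, 93.0]
ee_rot: [3.138, -0.003, 0.449]
force: [-0.1, 0.8, -1.5]
width: 31.4
grip_force: 69.4
t 6.58 at [ 543.  -315.4   93. ] yaw 0.4486 -> d [-1.2516 -3.5873  0.0309] yaw 1.610
```

```bash
python3 -m handwheel '[{"grip":0,"dx":-0.25,"dy":-0.7,"dz":0,"yaw":0.4},{"grip":0,"dx":-0.5,"dy":-1.4,"dz":0,"yaw":0.8},{"grip":0,"dx":-0.75,"dy":-2.1,"dz":0,"yaw":1.2},{"grip":0,"dx":-1,"dy":-2.9,"dz":0,"yaw":1.6},{"grip":0,"dx":-1.25,"dy":-3.59,"dz":0,"yaw":1.61},{"grip":0,"dx":-1.25,"dy":-3.59,"dz":0,"yaw":1.61},{"grip":0,"dx":-1.25,"dy":-3.59,"dz":0,"yaw":1.61}]'
python3 - <<'E'
from h import *
s=wcam(); save(s,"pics/w5"); im=s["pixels"]; print(get_state()["ee_pos"],get_state()["ee_rot"])
print(proj(s,[W(.1676,(451,-141.5),p) for p in((45,35,45),(45,-35,45),(-45,-35,45),(-45,35,45),(11.5,11.5,45),(-11.5,-11.5,45))]).round(0).tolist())
cv2.imwrite("pics/w5.png",im)
E
```

```text
time: 7.45
ee_pos: [380.6, -153.1, 89.8]
ee_rot: [3.142, 0.0, 0.168]
force: [0.5, -0.4, -1.0]
width: 31.3
grip_force: 69.7
[ 380.87313343 -153.30044739   89.79036415] [3.14156896e+00 2.62464589e-04 1.67363939e-01]
[[227.0, 60.0], [329.0, 60.0], [323.0, 189.0], [233.0, 189.0], [262.0, 112.0], [294.0, 145.0]]
```

View pics/w5.png

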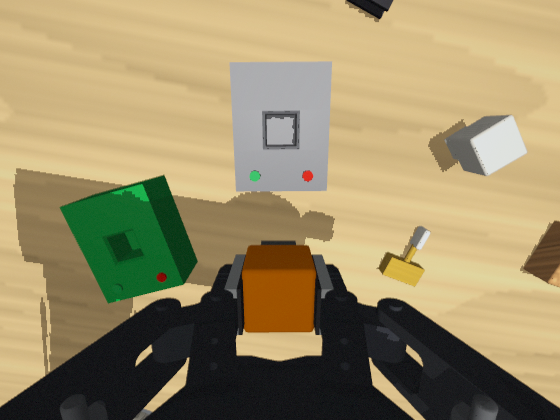

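```bash
python3 - <<'E'
from h import *
s=load("pics/w5"); im=s["pixels"]
b=[at(s,p,45) for p in((230,61.5),(331.5,61.5),(327.5,191),(236,191))]
y,t,e=rigid([(45,35),(45,-35),(-45,-35),(-45,35)],b); print(y,t,e.round(1)); print("hole",[at(s,p,45)[:2].round(1) for p in((262,111),(300,111),(300,149),(263,149))],at(s,(281,130),45))
st=get_state(); T=R.from_euler("xyz",st["ee_rot"]).as_matrix(); p=st["ee_pos"]
g=cv2.cvtColor(im,cv2.COLOR_BGR2GRAY); print(g[238:340:2,280].tolist(), g[300,235:325:1].tolist())
for q in(-16,16): print(proj(s,[p+T@np.array((q,w,-65.4)) for w in(-16,16)]).round(1).tolist(), proj(s,[p+T@np.array((q,0,-35.4))]).round(1).tolist())
go(t[0],t[1],60,y)
E
```

```text
0.17338203121596307 [ 450.31650665 -143.98036982] [[ 0.5  0.1]
 [-0.   0.4]
 [-0.4 -0.7]
 [-0.1  0.3]]
hole [array([ 461.1, -128.1]), array([ 465.6, -155. ]), array([ 439.4, -160. ]), array([ 434.8, -132.8])] [ 450.43863034 -143.74964434   45.        ]
[133, 100, 37, 43, 62, 61, 60, 62, 60, 63, 63, 62, 63, 63, 64, 65, 84, 90, 95, 94, 96, 96, 96, 96, 95, 97, 97, 95, 96, 97, 97, 94, 95, 95, 95, 96, 97, 96, 96, 95, 96, 95, 95, 94, 94, 95, 95, 154, 187, 190, 191] [28, 20, 33, 37, 34, 36, 19, 15, 50, 90, 93, 95, 96, 97, 96, 96, 95, 95, 97, 96, 96, 96, 95, 96, 95, 97, 96, 95, 96, 96, 95, 96, 95, 95, 95, 96, 96, 95, 96, 95, 95, 96, 95, 96, 95, 94, 95, 95, 96, 95, 96, 96, 96, 95, 96, 95, 95, 95, 96, 94, 95, 95, 97, 95, 95, 97, 94, 95, 96, 94, 98, 96, 97, 96, 96, 97, 94, 90, 84, 48, 20, 21, 32, 32, 33, 35, 24, 20, 21, 24]
[[242.9, 330.0], [313.0, 330.0]] [[278.0, 293.9]]
[[240.2, 266.5], [315.5, 266.5]] [[277.9, 240.1]]
t 7.50 at [ 380.9 -153.3   89.8] yaw 0.1674 -> d [1.1672 0.0396 0.4962] yaw -0.034
```

```bash
python3 -m handwheel '[{"grip":0,"dx":0.6,"dy":0.02,"dz":0.2,"yaw":0},{"grip":0,"dx":1.185,"dy":0.04,"dz":0.4,"yaw":-0.035},{"grip":0,"dx":1.185,"dy":0.04,"dz":0.75,"yaw":-0.035},{"grip":0,"dx":1.185,"dy":0.04,"dz":0.75,"yaw":-0.035},{"grip":0,"dx":1.185,"dy":0.04,"dz":0.75,"yaw":-0.035}]'
python3 - <<'E'
from h import *
go(451.4,-143.7,9.4,.1734)
E
```

```text
time: 8.12
ee_pos: [451.4, -144.2, 45.4]
ee_rot: [3.141, -0.0, 0.173]
force: [-0.1, -0.1, -0.4]
width: 31.1
grip_force: 69.7
t 8.12 at [ 451.4 -144.2   45.4] yaw 0.1731 -> d [ 0.0014 -0.0077  0.6006] yaw -0.002
```

Aligned. Now insert, checking the force partway down.

```bash
python3 -m handwheel '[{"grip":0,"dx":0,"dy":-0.007,"dz":0.1,"yaw":0},{"grip":0,"dx":0,"dy":-0.007,"dz":0.18,"yaw":0},{"grip":0,"dx":0,"dy":-0.007,"dz":0.26,"yaw":0},{"grip":0,"dx":0,"dy":-0.007,"dz":0.32,"yaw":0}]'
```

```text
time: 8.62
ee_pos: [450.8, -143.2, 25.6]
ee_rot: [-3.142, 0.0, 0.174]
force: [0.2, 0.1, -1.1]
width: 31.1
grip_force: 69.7
```

```bash
python3 -m handwheel '[{"grip":0,"dx":0,"dy":0,"dz":0.08,"yaw":0},{"grip":0,"dx":0,"dy":0,"dz":0.16,"yaw":0},{"grip":0,"dx":0,"dy":0,"dz":0.22,"yaw":0},{"grip":0,"dx":0,"dy":0,"dz":0.26,"yaw":0},{"grip":0,"dx":0,"dy":0,"dz":0.28,"yaw":0},{"grip":0,"dx":0,"dy":0,"dz":0.29,"yaw":0}]'
```

```text
time: 9.38
ee_pos: [450.9, -143.3, 10.2]
ee_rot: [3.141, -0.0, 0.174]
force: [-8.1, 5.0, 20.2]
width: 31.3
grip_force: 80.2
```

```bash
python3 -m handwheel '[{"grip":0,"dx":0,"dy":0,"dz":0.02,"yaw":0},{"grip":0,"dx":0,"dy":0,"dz":0.03,"yaw":0}]'
```

```text
time: 9.62
ee_pos: [451.0, -143.3, 10.1]
ee_rot: [3.141, -0.001, 0.175]
force: [-12.2, 7.8, 36.1]
width: 31.3
grip_force: 89.1
```

```bash
python3 -m handwheel '[{"grip":0,"dx":0,"dy":0,"dz":-0.03,"yaw":0},{"grip":0.8,"dx":0,"dy":0,"dz":-0.03,"yaw":0},{"grip":0.8,"dx":0,"dy":0,"dz":-0.03,"yaw":0},{"grip":0.8,"dx":0,"dy":0,"dz":-0.03,"yaw":0},{"grip":0.8,"dx":0,"dy":0,"dz":-0.5,"yaw":0},{"grip":0.8,"dx":0,"dy":0,"dz":-1.2,"yaw":0},{"grip":0.8,"dx":0,"dy":0,"dz":-2,"yaw":0},{"grip":0.8,"dx":0,"dy":0,"dz":-2.8,"yaw":0}]'
python3 - <<'E'
from h import *
s=wcam(); save(s,"pics/w6"); im=s["pixels"]
hsv=cv2.cvtColor(im,cv2.COLOR_BGR2HSV)
m=((hsv[...,0]>5)&(hsv[...,0]<26)&(hsv[...,1]>200)&(hsv[...,2]>60)).astype(np.uint8)
for c in cv2.findContours(m,0,1)[0]:
  if cv2.contourArea(c)>500:
    for z in(75,80,85):
      g=np.array([at(s,p[0],z)[:2] for p in c],np.float32); print(z,cv2.minAreaRect(g),cv2.minAreaRect(c)[0])
t=cam("scene"); P=[W(.1734,(450.3,-143.9),(a,b,z)) for z in(45,75) for a,b in((16,16),(16,-16),(-16,16))]
print(proj(t,P).round(1).tolist())
o=np.hstack([cv2.resize(im,(400,300)),cv2.resize(t["pixels"][145:220,220:320],(400,300),interpolation=cv2.INTER_CUBIC)]); cv2.imwrite("pics/w6b.png",o)
E
```

```text
time: 10.62
ee_pos: [450.6, -143.2, 176.0]
ee_rot: [-3.142, 0.0, 0.174]
force: [1.4, 0.1, 0.3]
width: 68.5
grip_force: 0.0
75 ((453.152099609375, -143.3216552734375), (34.357452392578125, 30.9067325592041), 9.866433143615723) (278.5, 201.0)
80 ((454.40850830078125, -143.10287475585938), (33.74223709106445, 30.353328704833984), 9.86611270904541) (278.5, 201.0)
85 ((455.66485595703125, -142.88404846191406), (33.12702941894531, 29.79990577697754), 9.86609935760498) (278.5, 201.0)
[[268.3, 183.7], [259.0, 179.4], [274.9, 177.2], [267.9, 175.6], [258.5, 171.3], [274.6, 169.1]]
```

View pics/w6b.png

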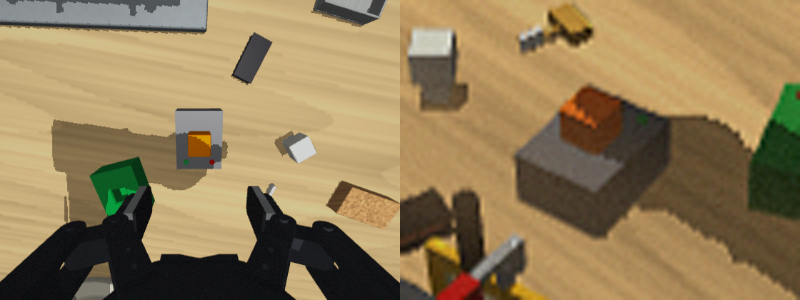

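The plug is home: its head sits on the box top at (200,145) in the left half, with no foot showing in the scene half. Next I'll locate the catches.

```bash
python3 - <<'E'
from h import *
s=load("pics/top0"); im=s["pixels"]; hsv=cv2.cvtColor(im,cv2.COLOR_BGR2HSV)
y,t=.1312,np.array([683.5,34.3]); c,d=np.cos(y),np.sin(y); Rm=np.array([[c,d],[-d,c]])
for n,m in(("red",((hsv[...,0]<6)|(hsv[...,0]>174))&(hsv[...,1]>150)&(hsv[...,2]>60)),("blue",(hsv[...,0]>105)&(hsv[...,0]<130)&(hsv[...,1]>130)&(hsv[...,2]>60))):
  m=m.astype(np.uint8); m[:150]=0;m[190:]=0;m[:,:215]=0;m[:,300:]=0
  k,l,st,ce=cv2.connectedComponentsWithStats(m)
  for i in range(1,k):
    if st[i,4]>6: P=at(s,ce[i],148); print(n,st[i],ce[i].round(1),P.round(1),(Rm@(P[:2]-t)).round(1))
go(590,20,180,y)
E
```

```text
red [266 159   5  12  41] [268.3 164.5] [667.7  17.1 148. ] [-18.  -14.9]
red [281 158   5   9  34] [283.4 162.3] [673.3 -20.7 148. ] [-17.3 -53.1]
blue [241 164   6   9  42] [243.7 168. ] [658.9  78.3 148. ] [-18.6  46.8]
blue [226 166   6  10  43] [228.9 170.3] [653.1 115.1 148. ] [-19.5  84.1]
t 10.72 at [ 454.2 -144.1  180.1] yaw 0.1740 -> d [ 2.7018 -2.3016  0.0201] yaw 0.245
```

```bash
python3 -m handwheel '[{"grip":1,"dx":0.6,"dy":-0.5,"dz":-0.2,"yaw":0.1},{"grip":1,"dx":1.2,"dy":-1,"dz":-0.2,"yaw":0.2},{"grip":1,"dx":1.8,"dy":-1.6,"dz":-0.2,"yaw":0.24},{"grip":1,"dx":2.4,"dy":-2.1,"dz":-0.1,"yaw":0.24},{"grip":1,"dx":2.7,"dy":-2.3,"dz":0,"yaw":0.24},{"grip":1,"dx":2.7,"dy":-2.3,"dz":0,"yaw":0.24},{"grip":1,"dx":2.7,"dy":-2.3,"dz":0,"yaw":0.24}]'
python3 - <<'E'
from h import *
s=wcam(); save(s,"pics/w7"); im=s["pixels"]; hsv=cv2.cvtColor(im,cv2.COLOR_BGR2HSV)
y,t=.1312,np.array([683.5,34.3])
k={"rblk":(-20,-34+19,150),"rtab":(-20,-34-20,150),"bblk":(-20,65.5+19,150),"btab":(-20,45.5,150),"post":(-60,-80,175)}
for n,p in k.items(): print(n,proj(s,[W(y,t,p)]).round(0).tolist())
for n,m in(("red",((hsv[...,0]<6)|(hsv[...,0]>174))&(hsv[...,1]>150)&(hsv[...,2]>40)),("blue",(hsv[...,0]>105)&(hsv[...,0]<130)&(hsv[...,1]>130)&(hsv[...,2]>40))):
  kk,l,st,ce=cv2.connectedComponentsWithStats(m.astype(np.uint8))
  for i in range(1,kk):
    if st[i,4]>100: print(n,st[i],ce[i].round(1),at(s,ce[i],150).round(1))
cv2.imwrite("pics/w7.png",im)
E
```

```text
time: 11.6
ee_pos: [586.3, 20.0, 174.6]
ee_rot: [3.141, 0.0, 0.131]
force: [-0.0, -0.3, 0.5]
width: 85.7
grip_force: 0.0
rblk [[298.0, 118.0]]
rtab [[357.0, 118.0]]
bblk [[146.0, 118.0]]
btab [[206.0, 118.0]]
post [[405.0, 185.0]]
red [ 337   97   32   42 1193] [352.7 117.4] [670.7 -18.6 150. ]
red [289  98  20  41 758] [298.2 117.8] [665.8  16.7 150. ]
red [  0 344  20  30 333] [  6.4 358.5] [442.  233.2 150. ]
blue [136  99  41  41 983] [159.9 120. ] [652.7 106.7 150. ]
blue [193  98  32  42 716] [212.1 118.7] [657.9  72.7 150. ]
```

View pics/w7.png

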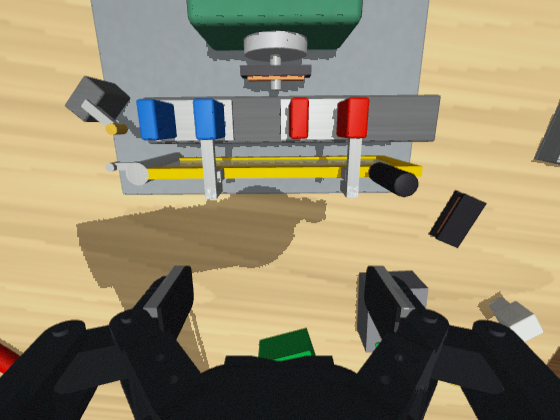

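The wrist view shows the blue jaws at (150,118) and (207,118), the red jaws at (299,118) and (355,118), the post's top at about (405,181) and the hinge at (135,173). Top-face edges next.

```bash
python3 - <<'E'
from h import *
s=load("pics/w7"); im=s["pixels"].astype(int)
v=im[112:124].max(2).mean(0).round().astype(int)
for a,b in((130,182),(186,230),(282,314),(330,374)): print(a,v[a:b].tolist())
y,t=.1312,np.array([683.5,34.3]); c,d=np.cos(y),np.sin(y); Rm=np.array([[c,d],[-d,c]])
for n,u,z in(("bblk25",137.5,150),("btab-13",193,150),("rblk13",308.5,150),("rtab-27",368.5,150)):
  P=at(s,(u,118),z); print(n,(Rm@(P[:2]-t)).round(1))
for r in (98,139.5): print((Rm@(at(s,(205,r),150)[:2]-t)).round(1))
# post top dark blob
g=im.max(2); m=((g<45)).astype(np.uint8); m[:155]=0;m[200:]=0;m[:,:380]=0;m[:,440:]=0
ys,xs=np.nonzero(m); print("post blob",xs.min(),xs.max(),ys.min(),ys.max()); q=xs>395; print(cv2.minEnclosingCircle(np.c_[xs,ys][xs>400].astype(np.float32)))
print(proj(s,[W(y,t,(-60,-80,z)) for z in(120,175)]).round(0).tolist(),proj(s,[W(y,t,(-60,110,120))]).round(0))
E
```

```text
130 [145, 144, 156, 157, 166, 166, 166, 166, 175, 194, 206, 209, 210, 210, 211, 212, 212, 213, 214, 214, 214, 215, 213, 200, 182, 148, 103, 83, 82, 81, 80, 80, 80, 78, 79, 79, 78, 79, 79, 79, 79, 79, 78, 78, 97, 180, 205, 207, 207, 207, 207, 207]
186 [208, 208, 209, 208, 209, 209, 209, 199, 185, 197, 212, 214, 215, 216, 217, 218, 219, 219, 220, 220, 221, 221, 221, 222, 222, 222, 202, 188, 148, 89, 81, 78, 78, 79, 79, 80, 79, 78, 152, 195, 215, 216, 216, 217]
282 [228, 228, 228, 205, 167, 129, 115, 91, 92, 184, 207, 228, 230, 230, 231, 231, 231, 231, 230, 230, 229, 228, 228, 227, 213, 191, 159, 224, 227, 227, 226, 226]
330 [222, 222, 201, 166, 125, 119, 117, 93, 88, 88, 88, 89, 89, 90, 90, 90, 89, 142, 191, 213, 229, 230, 229, 229, 228, 227, 226, 225, 224, 223, 222, 221, 221, 220, 219, 219, 207, 181, 119, 118, 119, 118, 119, 119]
bblk25 [-19.8  90.4]
btab-13 [-19.8  54. ]
rblk13 [-19.9 -21.8]
rtab-27 [-20.  -61.2]
[-7.6 45.2]
[-33.5  47.1]
post blob 380 417 163 196
((404.1666564941406, 182.8333282470703), 13.218358039855957)
[[377.0, 172.0], [405.0, 185.0]] [[137. 172.]]
```

```bash
cat >> h.py <<'E'
WY,WT=.1312,np.array([683.5,34.3])
def gow(p,z,dyaw=0): q=W(WY,WT,(p[0],p[1],z)); go(q[0],q[1],z,WY+dyaw)
E
python3 - <<'E'
from h import *
gow((-20.3,-28),80)
E
```

```text
t 11.65 at [586.3  19.8 175. ] yaw 0.1308 -> d [1.2983 0.4387 1.5832] yaw -0.002
```

```bash
python3 -m handwheel '[{"grip":1,"dx":0.7,"dy":0.24,"dz":0,"yaw":0},{"grip":1,"dx":1.3,"dy":0.44,"dz":0.2,"yaw":0},{"grip":1,"dx":1.3,"dy":0.44,"dz":0.6,"yaw":0},{"grip":1,"dx":1.3,"dy":0.44,"dz":0.9,"yaw":0},{"grip":1,"dx":1.3,"dy":0.44,"dz":0.9,"yaw":0}]'
python3 - <<'E'
from h import *
gow((-20.3,-28),80)
s=wcam(); im=s["pixels"]; save(s,"pics/w8"); hsv=cv2.cvtColor(im,cv2.COLOR_BGR2HSV)
m=((hsv[...,0]<6)|(hsv[...,0]>174))&(hsv[...,1]>150)&(hsv[...,2]>40)
kk,l,st,ce=cv2.connectedComponentsWithStats(m.astype(np.uint8))
for i in range(1,kk):
  if st[i,4]>100: print(st[i],ce[i].round(1))
print([proj(s,[W(WY,WT,(-20.3,-34.5+y,150))]).round(1).tolist() for y in(25,13,-13,-27)])
E
```

```text
time: 12.28
ee_pos: [666.2, 3.8, 119.7]
ee_rot: [3.142, 0.003, 0.13]
force: [-0.2, -0.1, 1.2]
width: 85.3
grip_force: 0.0
t 12.28 at [666.2   3.8 119.7] yaw 0.1305 -> d [ 0.0164 -0.      0.6608] yaw -0.004
[532   0  28  41 790] [548.9  20. ]
[281  59  31  35 834] [295.8  75.7]
[ 244  221   25   62 1337] [256.5 252.1]
[ 306  221   32   62 1658] [321.  251.9]
[[[244.1, 262.9]], [[265.8, 262.9]], [[312.7, 262.8]], [[338.0, 262.7]]]
```

```bash
python3 -m handwheel '[{"grip":1,"dx":0.01,"dy":0,"dz":0.3,"yaw":0},{"grip":1,"dx":0.01,"dy":0,"dz":0.66,"yaw":0},{"grip":1,"dx":0.01,"dy":0,"dz":0.66,"yaw":0},{"grip":0,"dx":0.01,"dy":0,"dz":0.66,"yaw":0},{"grip":0,"dx":0.01,"dy":0,"dz":0.66,"yaw":0},{"grip":0,"dx":0.01,"dy":0,"dz":0.66,"yaw":0},{"grip":0,"dx":0.01,"dy":0,"dz":0.66,"yaw":0},{"grip":0,"dx":0.01,"dy":0,"dz":0.66,"yaw":0}]' 50
```

```text
time: 13.32
ee_pos: [669.7, 4.9, 85.7]
ee_rot: [3.14, -0.006, 0.134]
force: [-3.7, 2.8, 11.1]
width: 35.2
grip_force: 55.5
```

```bash
python3 -m handwheel '[{"grip":0,"dx":0,"dy":0,"dz":-0.08,"yaw":0},{"grip":0,"dx":0,"dy":0,"dz":-0.08,"yaw":0}]' 60;python3 -m handwheel '[{"grip":1,"dx":0,"dy":0,"dz":0,"yaw":0},{"grip":1,"dx":0,"dy":0,"dz":0,"yaw":0},{"grip":1,"dx":0,"dy":0,"dz":0,"yaw":0},{"grip":1,"dx":0,"dy":0,"dz":-0.5,"yaw":0},{"grip":1,"dx":0,"dy":0,"dz":-0.7,"yaw":0},{"grip":1,"dx":0,"dy":0,"dz":-0.7,"yaw":0}]'
python3 - <<'E'
from h import *
s=wcam(); im=s["pixels"]; save(s,"pics/w9"); hsv=cv2.cvtColor(im,cv2.COLOR_BGR2HSV)
m=((hsv[...,0]<6)|(hsv[...,0]>174))&(hsv[...,1]>150)&(hsv[...,2]>40)
kk,l,st,ce=cv2.connectedComponentsWithStats(m.astype(np.uint8))
for i in range(1,kk):
  if st[i,4]>100: print(st[i],ce[i].round(1))
print([proj(s,[W(WY,WT,(-20.3,-34.5+y,150))]).round(1).tolist() for y in(25,13,2,-12)])
gow((-20.3,71.6),110)
E
```

```text
time: 13.58
ee_pos: [669.4, 5.0, 85.9]
ee_rot: [3.141, -0.002, 0.133]
force: [4.2, 0.6, -5.4]
width: 35.0
grip_force: 64.2
time: 14.32
ee_pos: [668.6, 5.1, 128.9]
ee_rot: [-3.141, -0.002, 0.132]
force: [-0.4, -0.1, -0.2]
width: 85.6
grip_force: 0.0
[ 523    0   37   52 1309] [545.5  25. ]
[283  67  29  33 734] [296.6  83.1]
[ 248  220   22   59 1180] [259.1 249.5]
[ 286  221   25   58 1348] [297.9 249.8]
[[[247.7, 259.7]], [[268.1, 259.6]], [[286.9, 259.6]], [[310.7, 259.6]]]
t 14.38 at [667.9   5.1 127.6] yaw 0.1315 -> d [-0.0169 -1.642   0.2943] yaw 0.002
```

Red is home: the tab edges at px 286–311 match the prediction. Now blue.

```bash
python3 -m handwheel '[{"grip":1,"dx":0,"dy":-0.5,"dz":-0.1,"yaw":0},{"grip":1,"dx":-0.01,"dy":-1.1,"dz":-0.1,"yaw":0},{"grip":1,"dx":-0.017,"dy":-1.642,"dz":0,"yaw":0},{"grip":1,"dx":-0.017,"dy":-1.642,"dz":0.1,"yaw":0},{"grip":1,"dx":-0.017,"dy":-1.642,"dz":0.1,"yaw":0}]'
python3 - <<'E'
from h import *
s=wcam(); im=s["pixels"]; save(s,"pics/w10"); hsv=cv2.cvtColor(im,cv2.COLOR_BGR2HSV)
m=(hsv[...,0]>105)&(hsv[...,0]<130)&(hsv[...,1]>130)&(hsv[...,2]>40)
kk,l,st,ce=cv2.connectedComponentsWithStats(m.astype(np.uint8))
for i in range(1,kk):
  if st[i,4]>100: print(st[i],ce[i].round(1))
print([proj(s,[W(WY,WT,(-20.3,65.1+y,150))]).round(1).tolist() for y in(25,13,-13,-27)])
gow((-20.3,71.6),85)
E
```

```text
time: 15.0
ee_pos: [653.3, 102.0, 120.2]
ee_rot: [3.141, 0.003, 0.132]
force: [0.1, -0.6, 0.1]
width: 85.0
grip_force: 0.0
[  0 148  13  56 435] [  4.6 176.3]
[ 243  222   24   62 1352] [255.  252.9]
[ 304  222   31   62 1565] [318.  252.8]
[[[243.3, 262.5]], [[264.9, 262.4]], [[311.6, 262.4]], [[336.8, 262.4]]]
t 15.05 at [653.7 101.6 120.9] yaw 0.1311 -> d [ 0.0083 -0.0169  0.5988] yaw -0.001
```

```bash
python3 -m handwheel '[{"grip":1,"dx":0.01,"dy":-0.01,"dz":0.3,"yaw":0},{"grip":1,"dx":0.01,"dy":-0.01,"dz":0.55,"yaw":0},{"grip":1,"dx":0.01,"dy":-0.01,"dz":0.55,"yaw":0},{"grip":0,"dx":0.01,"dy":-0.01,"dz":0.55,"yaw":0},{"grip":0,"dx":0.01,"dy":-0.01,"dz":0.55,"yaw":0},{"grip":0,"dx":0.01,"dy":-0.01,"dz":0.55,"yaw":0},{"grip":0,"dx":0.01,"dy":-0.01,"dz":0.55,"yaw":0},{"grip":0,"dx":0.01,"dy":-0.01,"dz":0.55,"yaw":0}]' 60
python3 -m handwheel '[{"grip":0,"dx":0,"dy":0,"dz":0,"yaw":0},{"grip":1,"dx":0,"dy":0,"dz":0,"yaw":0},{"grip":1,"dx":0,"dy":0,"dz":0,"yaw":0},{"grip":1,"dx":0,"dy":0,"dz":0,"yaw":0},{"grip":1,"dx":0,"dy":0,"dz":-0.5,"yaw":0},{"grip":1,"dx":0,"dy":0,"dz":-0.8,"yaw":0},{"grip":1,"dx":0,"dy":0,"dz":-0.8,"yaw":0}]'
python3 - <<'E'
from h import *
s=wcam(); im=s["pixels"]; save(s,"pics/w11"); hsv=cv2.cvtColor(im,cv2.COLOR_BGR2HSV)
m=(hsv[...,0]>105)&(hsv[...,0]<130)&(hsv[...,1]>130)&(hsv[...,2]>40)
kk,l,st,ce=cv2.connectedComponentsWithStats(m.astype(np.uint8))
for i in range(1,kk):
  if st[i,4]>100: print(st[i],ce[i].round(1))
print([proj(s,[W(WY,WT,(-20.3,65.1+y,150))]).round(1).tolist() for y in(25,13,2,-12)])
gow((-100,-80),150); print(get_state()["joint_pos"])
E
```

```text
time: 16.05
ee_pos: [655.7, 104.0, 92.5]
ee_rot: [-3.141, -0.005, 0.134]
force: [-4.8, 4.8, 11.5]
width: 34.9
grip_force: 64.2
time: 16.92
ee_pos: [655.6, 103.2, 138.3]
ee_rot: [-3.141, -0.003, 0.131]
force: [0.3, 0.1, 0.1]
width: 85.3
grip_force: 0.0
[   0  134   29   76 1062] [ 14.3 171.4]
[ 248  217   22   56 1082] [258.6 245. ]
[ 285  218   23   54 1184] [295.6 245.2]
[[[248.2, 252.9]], [[267.7, 252.9]], [[285.5, 252.9]], [[308.1, 252.9]]]
t 16.98 at [654.7 103.2 136.7] yaw 0.1314 -> d [-1.3423  2.5338 -0.2229] yaw 0.001
[ 3.91188963e-01  5.00879803e-01  3.21184623e-01 -3.61082363e-04
 -1.39046709e+00  1.31112105e+00]
```

Blue is home too. Now the gate post: I'll grasp it along the swing tangent, so tool yaw = winder yaw − 90°.

```bash
python3 -m handwheel '[{"grip":1,"dx":-0.2,"dy":0.3,"dz":-0.5,"yaw":1},{"grip":1,"dx":-0.4,"dy":0.8,"dz":-0.6,"yaw":2},{"grip":0.6,"dx":-0.6,"dy":1.3,"dz":-0.6,"yaw":3},{"grip":0.6,"dx":-0.67,"dy":1.8,"dz":-0.6,"yaw":4},{"grip":0.6,"dx":-0.67,"dy":2.3,"dz":-0.6,"yaw":5},{"grip":0.6,"dx":-0.67,"dy":2.53,"dz":-0.6,"yaw":6},{"grip":0.6,"dx":-0.67,"dy":2.53,"dz":-0.6,"yaw":7},{"grip":0.6,"dx":-0.67,"dy":2.53,"dz":-0.6,"yaw":8}]'
python3 -m handwheel '[{"grip":0.6,"dx":0,"dy":0,"dz":0,"yaw":1},{"grip":0.6,"dx":0,"dy":0,"dz":0,"yaw":1},{"grip":0.6,"dx":0,"dy":0,"dz":0,"yaw":1}]'
python3 - <<'E'
from h import *
s=wcam(); save(s,"pics/w12"); im=s["pixels"]; st=get_state(); print(st["joint_pos"].round(2))
q=W(WY,WT,(-60,-80,175)); go(q[0],q[1],92,WY-np.pi/2)
print(proj(s,[q,W(WY,WT,(-60,-80,120)),W(WY,WT,(-52,-80,175)),W(WY,WT,(-68,-80,175))]).round(1).tolist())
g=im.max(2); u,v=proj(s,[q])[0].astype(int)
print(u,v); 
for r in range(v-24,v+25,6): print(r,g[r,u-30:u+31:3].tolist())
E
```

```text
time: 17.98
ee_pos: [633.9, -53.0, 171.0]
ee_rot: [3.139, 0.001, -1.271]
force: [-0.2, 0.7, 0.3]
width: 50.9
grip_force: 0.0
time: 18.35
ee_pos: [634.4, -52.7, 172.0]
ee_rot: [3.14, 0.0, -1.436]
force: [-0.1, -0.3, -0.3]
width: 51.1
grip_force: 0.0
[ 0.16  0.44  0.31 -0.   -1.44 -0.03]
t 18.40 at [634.5 -52.7 172.2] yaw -1.4364 -> d [ 3.1000e-03 -1.2000e-03  1.3375e+00] yaw 0.018
[[277.9, 246.3], [277.9, 220.1], [265.5, 246.3], [290.3, 246.3]]
277 246
222 [71, 72, 39, 103, 102, 104, 126, 40, 19, 14, 18, 22, 23, 17, 105, 101, 102, 103, 104, 104, 104]
228 [72, 73, 38, 104, 102, 103, 103, 20, 17, 15, 19, 17, 19, 18, 103, 102, 105, 105, 101, 104, 105]
234 [136, 73, 39, 100, 103, 104, 105, 18, 16, 18, 14, 16, 18, 16, 98, 101, 101, 101, 102, 103, 104]
240 [209, 76, 47, 99, 101, 101, 49, 29, 34, 35, 39, 36, 34, 20, 100, 100, 101, 103, 101, 104, 104]
246 [208, 135, 51, 101, 103, 100, 34, 35, 35, 36, 33, 33, 34, 31, 78, 99, 103, 101, 103, 102, 103]
252 [208, 80, 59, 100, 103, 102, 102, 31, 34, 35, 36, 35, 29, 42, 102, 102, 101, 102, 102, 104, 103]
258 [131, 74, 54, 99, 101, 100, 99, 173, 175, 135, 127, 133, 102, 101, 103, 103, 100, 102, 103, 103, 103]
264 [117, 77, 82, 99, 102, 102, 101, 172, 174, 166, 166, 166, 98, 76, 77, 76, 104, 100, 102, 104, 103]
270 [192, 118, 97, 98, 99, 100, 100, 174, 172, 165, 165, 165, 101, 77, 76, 76, 101, 102, 103, 104, 102]
```

```bash
python3 -m handwheel '[{"grip":0.6,"dx":0,"dy":-0.01,"dz":0.4,"yaw":0},{"grip":0.6,"dx":0,"dy":-0.01,"dz":0.8,"yaw":0},{"grip":0.6,"dx":0,"dy":-0.01,"dz":1.2,"yaw":0},{"grip":0.6,"dx":0,"dy":-0.01,"dz":1.3,"yaw":0},{"grip":0.6,"dx":0,"dy":-0.01,"dz":1.3,"yaw":0},{"grip":0,"dx":0,"dy":-0.01,"dz":1.3,"yaw":0},{"grip":0,"dx":0,"dy":-0.01,"dz":1.3,"yaw":0},{"grip":0,"dx":0,"dy":-0.01,"dz":1.3,"yaw":0}]' 70
cat >> h.py <<'E'
def arc(ths):
    st=get_state(); p=st["ee_pos"]; Rm=R.from_euler("xyz",st["ee_rot"]).as_matrix(); h=W(WY,WT,(-60,110,0))[:2]
    v=p[:2]-h; r=np.hypot(*v); th=(WY-np.pi/2-np.arctan2(v[1],v[0])+.5)%(2*np.pi)-.5; print("gate deg %.1f r %.1f"%(np.degrees(th),r),"yaw rel %.1f"%np.degrees(WY-np.pi/2-st["ee_rot"][2]))
    for d in ths:
        a=WY-np.pi/2-np.radians(d); q=np.array([*(h+190*np.array([np.cos(a),np.sin(a)])),p[2]]); e=Rm.T@(q-p)/60
        print(d,e[:2].round(3),"yaw %.2f"%((d-np.degrees(WY-np.pi/2-st["ee_rot"][2]))/10))
E
python3 - <<'E'
from h import *
arc([2,5,9,14,19,24,29,34])
E
```

```text
time: 19.4
ee_pos: [635.9, -52.6, 96.0]
ee_rot: [-3.14, -0.0, -1.439]
force: [-0.2, 0.5, 4.3]
width: 14.4
grip_force: 68.1
gate deg -0.4 r 189.9 yaw rel -0.0
2 [-0.001  0.135] yaw 0.20
5 [-0.011  0.3  ] yaw 0.50
9 [-0.038  0.52 ] yaw 0.90
14 [-0.094  0.791] yaw 1.40
19 [-0.172  1.055] yaw 1.90
24 [-0.274  1.312] yaw 2.40
29 [-0.397  1.559] yaw 2.90
34 [-0.542  1.795] yaw 3.40
```

```bash
python3 -m handwheel '[{"grip":0,"dx":0,"dy":0.135,"dz":0,"yaw":0.2},{"grip":0,"dx":-0.01,"dy":0.3,"dz":0,"yaw":0.5},{"grip":0,"dx":-0.04,"dy":0.52,"dz":0,"yaw":0.9},{"grip":0,"dx":-0.095,"dy":0.79,"dz":0,"yaw":1.4},{"grip":0,"dx":-0.17,"dy":1.055,"dz":0,"yaw":1.9}]'
python3 - <<'E'
from h import *
arc([23,27,31,35,39,43,47,51])
E
```

```text
time: 20.02
ee_pos: [571.6, -50.8, 96.0]
ee_rot: [-3.139, 0.001, -1.775]
force: [1.5, 2.6, 4.5]
width: 14.4
grip_force: 68.3
gate deg 19.0 r 190.2 yaw rel 19.2
23 [-0.01   0.218] yaw 0.38
27 [-0.032  0.438] yaw 0.78
31 [-0.07   0.656] yaw 1.18
35 [-0.123  0.871] yaw 1.58
39 [-0.19   1.081] yaw 1.98
43 [-0.272  1.286] yaw 2.38
47 [-0.368  1.485] yaw 2.78
51 [-0.478  1.677] yaw 3.18
```

The gate is moving with the post; forces are small.

```bash
python3 -m handwheel '[{"grip":0,"dx":-0.01,"dy":0.22,"dz":0,"yaw":0.4},{"grip":0,"dx":-0.03,"dy":0.44,"dz":0,"yaw":0.8},{"grip":0,"dx":-0.07,"dy":0.655,"dz":0,"yaw":1.2},{"grip":0,"dx":-0.12,"dy":0.87,"dz":0,"yaw":1.6},{"grip":0,"dx":-0.19,"dy":1.08,"dz":0,"yaw":2},{"grip":0,"dx":-0.27,"dy":1.285,"dz":0,"yaw":2.4},{"grip":0,"dx":-0.37,"dy":1.485,"dz":0,"yaw":2.8},{"grip":0,"dx":-0.48,"dy":1.675,"dz":0,"yaw":3.2}]' 80
python3 - <<'E'
from h import *
arc([54,57,60,63,66,69,72,75])
E
```

```text
time: 21.02
ee_pos: [478.8, -3.0, 96.0]
ee_rot: [-3.139, 0.001, -2.332]
force: [0.8, -0.3, 5.2]
width: 14.4
grip_force: 78.5
gate deg 50.9 r 190.5 yaw rel 51.2
54 [-0.013  0.173] yaw 0.28
57 [-0.025  0.338] yaw 0.58
60 [-0.046  0.502] yaw 0.88
63 [-0.076  0.665] yaw 1.18
66 [-0.114  0.827] yaw 1.48
69 [-0.161  0.986] yaw 1.78
72 [-0.216  1.142] yaw 2.08
75 [-0.279  1.296] yaw 2.38
```

```bash
python3 -m handwheel '[{"grip":0,"dx":-0.01,"dy":0.17,"dz":0,"yaw":0.28},{"grip":0,"dx":-0.025,"dy":0.34,"dz":0,"yaw":0.58},{"grip":0,"dx":-0.045,"dy":0.5,"dz":0,"yaw":0.88},{"grip":0,"dx":-0.075,"dy":0.665,"dz":0,"yaw":1.18},{"grip":0,"dx":-0.115,"dy":0.83,"dz":0,"yaw":1.48},{"grip":0,"dx":-0.16,"dy":0.985,"dz":0,"yaw":1.78},{"grip":0,"dx":-0.215,"dy":1.14,"dz":0,"yaw":2.08},{"grip":0,"dx":-0.28,"dy":1.295,"dz":0,"yaw":2.38}]'
python3 -m handwheel '[{"grip":0,"dx":0,"dy":0,"dz":0,"yaw":0},{"grip":0,"dx":0,"dy":0,"dz":0,"yaw":0}]'
python3 - <<'E'
from h import *
arc([75]); s=wcam(); save(s,"pics/w13"); im=s["pixels"]
st=get_state();T=R.from_euler("xyz",st["ee_rot"]).as_matrix()
q=st["ee_pos"].copy();q[2]=175; u,v=proj(s,[q])[0].astype(int); print(u,v)
g=im.max(2)
for r in range(v-30,v+25,8): print(r,g[r,u-40:u+41:4].tolist())
# yellow gate in top & wrist
t=cam("top"); hsv=cv2.cvtColor(t["pixels"],cv2.COLOR_BGR2HSV); m=(hsv[...,0]>20)&(hsv[...,0]<32)&(hsv[...,1]>190)&(hsv[...,2]>70)
m[:150]=0;m[270:]=0;m[:,:200]=0;m[:,:][:,330:]=0
ys,xs=np.nonzero(m); P=np.array([at(t,p,120)[:2] for p in zip(xs,ys)]); h=W(WY,WT,(-60,110,0))[:2]; v=P-h
a=np.degrees((WY-np.pi/2-np.arctan2(v[:,1],v[:,0])+.5)%(2*np.pi)-.5); rr=np.hypot(*v.T); k=(rr>60)&(rr<235); print(len(xs),np.percentile(a[k],[10,50,90]),np.percentile(rr[k],[5,95]))
E
```

```text
time: 22.02
ee_pos: [433.4, 62.1, 96.0]
ee_rot: [-3.14, 0.001, -2.747]
force: [-2.3, -3.4, 7.6]
width: 14.2
grip_force: 78.7
time: 22.28
ee_pos: [433.5, 62.0, 96.0]
ee_rot: [-3.14, 0.0, -2.745]
force: [-3.2, -3.7, 8.3]
width: 14.2
grip_force: 78.8
gate deg 74.9 r 190.9 yaw rel 74.8
75 [-0.014  0.008] yaw 0.02
279 321
291 [26, 25, 25, 21, 117, 33, 16, 10, 17, 11, 14, 18, 13, 18, 23, 34, 120, 24, 20, 25, 22]
299 [31, 22, 21, 22, 21, 33, 14, 14, 14, 13, 17, 18, 15, 13, 22, 37, 21, 21, 25, 24, 30]
307 [23, 21, 21, 22, 23, 37, 21, 11, 16, 22, 27, 19, 19, 14, 13, 35, 23, 25, 21, 24, 24]
315 [22, 19, 24, 23, 26, 22, 21, 29, 23, 23, 26, 26, 27, 26, 25, 31, 20, 23, 21, 20, 19]
323 [20, 22, 22, 25, 32, 29, 24, 24, 25, 21, 32, 26, 23, 26, 21, 29, 22, 21, 19, 20, 10]
331 [20, 22, 22, 24, 31, 38, 44, 24, 25, 28, 26, 26, 21, 24, 136, 96, 25, 24, 18, 25, 25]
339 [23, 20, 24, 24, 26, 57, 58, 59, 57, 218, 211, 224, 77, 128, 146, 176, 24, 19, 16, 23, 22]
1 [73.39282404 73.39282404 73.39282404] [76.92228291 76.92228291]
```

```bash
python3 -c "
from rig import *
print(hand_in())"
```

```text
the job is handed in; nothing more can be done
None
```

The job is handed in: the plug is home and released, the red catch then the blue are squeezed home, and the arm is still holding the post with the gate at about 75° from closed, reckoned from the tool pose; it took about 22 s.

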